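# Close the leaning vacuum flask with its bayonet stopper

## Robot

A 6-joint arm with a two-finger parallel gripper is mounted at the origin on a cart in front of the work surface, level with it; the furniture and walls round the work are solid. World frame = base frame: x ahead of the robot, y to its left, z up, the work surface at z = 0. Lengths are in mm, angles in rad, forces in N, time in s.
With the tool pointing down it reaches from about 275 to 750 mm from the base axis. Payload 10.2 kg.
Tool frame: the origin (TCP) lies at the very end of the fingers, on their centre line; the grasp point (between the pads) lies 19 mm behind it; z points along the fingers, y is the line along which they close (so a half turn about z gives the same grasp; the last joint's range is limited). The gripper opens to 85 mm and grips with 20 to 120 N. Pads are 22 mm wide; open, the fingers measure 114 mm over their backs; the gripper's body (76 mm by 85 mm) begins 54 mm behind the grasp point. The pads swing forward as they close: fully open they stand 13 mm farther back than shut.
Start: joints at [-1.561, 0.313, 1.498, -0, 1.331, -0.223], TCP at [121.105, -510.847, 231.294] pointing down, gripper open.
Joint ranges: [-2.94, 2.94], [-0.97, 2.17], [0.19, 2.56], [-1.23, 4.37], [0.02, 3.11], [-2.88, 2.88]. Speed limits (rad/s): [2.39, 2.39, 3.01, 3.14, 3.14, 3.14].

## Interface

Orientations are given as a unit quaternion [w, x, y, z].
In Python, from rig import ctrl gives the robot as it stands.
- The arm moves only by the shell command python3 -m pendant 'ROWS' [FORCE]. ROWS is JSON, a list that holds one entry, the list of rows, each a list of 5 numbers: the shift along the tool's x, y, z normalised to -1 to 1, where 1 is 200 mm, then the turn about the tool's z normalised to -1 to 1, where 1 is pi rad, then the opening, from 0 (shut) to 1 (fully open). In form: [[[dx, dy, dz, spin, hand], ...]]. A call has 1 to 12 rows; each row is the pose to reach, as a shift and turn from the pose commanded when the call began, along the tool's axes at that moment, turning the shorter way round; what a row does not reach only later rows make up. A row lasts 1/10 s, in which the tool goes at most 50 mm and 8.59 degrees, less where a joint would pass 70% of its speed; a pose out of reach is approached as far as the arm can. A call with a number of a shift or a turn outside -1 to 1 is refused whole. A call with a gripper value outside its range is refused whole. The fingers move at their own pace and stop on an object; FORCE is the grip in N (left out, the last holds). Time passes only in rows, so rows that repeat a pose let the fingers close. It gives the time, the measured TCP pose, the force, the opening and the grip force at its end, in the units of the state.
- ctrl.sense(): the state, without advancing time (a new reading comes with each control period).
- ctrl.capture(name): name is "scene" or "top" or "wrist"; returns (picture, depth): 480x640x3 uint8, blue, green, red; 480x640 float32, mm along the optical axis (not along the pixel's ray), 0 where there is no reading.
- ctrl.get_calibration(name): a dict with "K" (3x3 intrinsics, pixels), "origin" and "rotation" of the camera in the world. Camera axes: x right, y down, z forward; pixel columns grow to the right and rows downward; lengths in mm; the calibration is good to about 2 mm. The wrist camera is an equidistant fisheye: a pixel r from the principal point sees the ray r / f radians off the axis. A picture is of the moment at which its call begins: read the wrist's pose just before it. get_calibration takes no time and is no camera call; for the wrist camera it gives the pose at the moment of the call.
- ctrl.finish_job(): hands the job in; it is judged then, once.
The state is a dict: "time_s": time; "joints": joint angles; "dq": joint speeds; "tau": joint torques, N m; "eef_pos": TCP position; "ee_rot": TCP orientation; "force": force on the tool from outside, world axes, zero at the start; "wrist_torque": the same for the moment, N m; "grip_width": opening from 0.0 (shut) to 1.0 (fully open); "grip_force": force on a finger pad.
Only numpy, scipy, OpenCV 4.12 (cv2) and the standard library are available. Lean on these libraries where they do the work, as an engineer would, in place of code of your own. Each camera call takes 0.05 s, during which the arm holds its last target. There are 200 camera calls.

## Task

Close the steel vacuum flask that leans in its wooden rack: set its black winged stopper into the neck, turn it backwards (anticlockwise, seen from above the stopper) until its lugs drop into the notches of the collar, then screw it clockwise until it has sunk fully home, and let go. Feel your way and do not force it (it needs only a few newtons), and leave the other things on the worktop where they stand.

Things in the scene. Friction and masses are not known exactly. Their poses are not given: they have to be found in the camera images.
- stopper_grip (a point): Black plastic stopper, 98.5 mm tall, 0.09-0.18 kg, loose, standing upright on its plug on the worktop, left or right of the flask. Point: centre of its wing, the flat grip on top, 50 mm long (x), 22 mm thick (y, flat sides to grasp), 42 mm high. z: stopper axis, plug to wing. The wing stands on a round flange 60 mm across, 4 mm thick, whose top is 21 mm below this point. A half turn about z changes nothing.
- stopper_lugs (a point): Point on the stopper's axis at the underside of its two lugs, 45.5 mm below stopper_grip, same axes. The lugs stick out along +x and -x from the 41 mm round part of the stopper, 57 mm over both, 10 mm wide, 7 mm high. Below them the plug tapers from 41 to 33 mm across and ends 32 mm below this point.
- flask_mouth (a point): Centre of the open mouth of the steel flask, in the plane of its rim. z: out of the mouth along the neck's axis, 0.44 rad (25 deg) from vertical, leaning to the robot and its right; y level; x the other way, and up. Grey collar 72 mm across; bore 48 mm across, over 150 mm deep. Two opposite notches in the rim, 40 deg wide, let the lugs through; elsewhere the lugs ride on the rim, in this plane.
- notch_floor (a point): Point on the neck's axis 13 mm below flask_mouth, same axes: the floor of the notches, where stopper_lugs arrives when the lugs drop in. The line through both notches lies within 0.45 rad either way of the x axis, turned about z; its direction is not reported: look, or feel. A wall in the notch stops further anticlockwise turning of dropped lugs.
- thread_end (a point): Point on the neck's axis 19 mm below flask_mouth, same axes: stopper_lugs is here when the stopper is fully home (flange 1.5 mm over the rim). From the notches, turned clockwise 0.8 to 1.1 rad (stop at about 1.25) and lightly pressed, the lugs pass under a lip and sink in three 2 mm steps. The flask itself turns only under far more torque than this needs.
- rack: Light wooden rack, fixed to the worktop, that holds the flask (76 mm across, 180 mm long) leaning. Base board 180 x 120 mm; origin on its underside, 10 mm behind its centre; z up, x away from the mouth's lean. flask_mouth lies at -60 mm x, 205 mm z from it.
- stopper: The whole stopper; its origin and axes are those of stopper_lugs.
- tin_small: Bystander, loose, to be left alone: small printed round food tin, 57 mm across, 72 mm high. Origin at the centre of its underside.
- jam_jar: Bystander, loose, to be left alone: jam jar with a red lid, 66 mm across, 90 mm high. Origin at the centre of its underside.
- spice_jar_a: Bystander, loose, to be left alone: slim spice jar with a dark lid, 41 mm across, 105 mm high. Origin at the centre of its underside.
- tea_box: Bystander, loose, to be left alone: dark cardboard tea box, 68 x 122 x 76 mm. Origin at the centre of its underside.
- lemon: Bystander, loose, to be left alone: lemon, 83 x 58 x 58 mm. Origin at the centre of its underside.
- mug: Bystander, loose, to be left alone: white mug with a handle, 78 x 116 x 101 mm. Origin at the centre of its underside.
- garlic: Bystander, loose, to be left alone: bulb of garlic, 60 x 57 x 58 mm. Origin at the centre of its underside.

How it is judged (in metres and radians):
On the way:
1. the stopper stands in the neck with its lugs dropped into the collar's notches (x of stopper_grip in the frame of flask_mouth between -0.005 and 0.005 m and y of stopper_grip in the frame of flask_mouth between -0.005 and 0.005 m and angle between the z axis of stopper_grip and the z axis of flask_mouth, either way round below 0.12 rad and z of stopper_grip in the frame of flask_mouth below 0.0355 m), for 0.1 s.
At the end, for the whole second after the job is handed in: The stopper is screwed home in the flask's neck: stopper_grip within 5 mm of the neck's axis, tilted less than 0.12 rad from it, and 22 to 28.5 mm from flask_mouth along the neck's axis (only possible with the lugs under the lip); at rest and released (x of stopper_grip in the frame of flask_mouth between -0.005 and 0.005 m and y of stopper_grip in the frame of flask_mouth between -0.005 and 0.005 m and angle between the z axis of stopper_grip and the z axis of flask_mouth, either way round below 0.12 rad and z of stopper_grip in the frame of flask_mouth between 0.022 and 0.0285 m and linear speed of stopper below 0.02 m/s); the robot touches nothing.
It fails at once if the stopper is forced against the flask (more than 80 N) (contact force between stopper and flask above 80 N).
It fails at once if a bystander is moved by more than 3 cm (distance of any of tin_small, jam_jar, spice_jar_a, tea_box, lemon, mug, garlic from where it was at the start of the episode above 0.03 m).
It also fails if it takes over 72 s, if anything falls off the work surface, if the arm or the gripper's body presses on something with over 40 N, if the wrist force passes 120 N, or if a joint passes its speed limit or range.

## Working session

There is one attempt and no reset: what is moved stays moved. The work goes in short steps, Python scripts to look and compute and a shell command to move; the robot and the scene stay as the last step left them, time stands still between calls to the robot, and variables do not carry over. Pictures are saved under pics/ and viewed, at most 10 in all, crops included, and the job is handed in when it is done.

```bash
mkdir -p pics; ls; python3 - <<'E'
from rig import ctrl
import cv2,numpy as np
for n in("scene","top"):
    p,d=ctrl.capture(n); cv2.imwrite(f"pics/{n}0.png",p); np.save(f"{n}0.npy",d)
    c=ctrl.get_calibration(n); print(n,c)
s=ctrl.sense();print(s)
E
```

```text
pics
scene {'K': array([[512.19796589,   0.        , 316.55994074],
       [  0.        , 512.19796589, 243.74277316],
       [  0.        ,   0.        ,   1.        ]]), 'origin': array([ -66.71446192,  725.08434606, 1144.82394963]), 'rotation': array([ 0.13799829, -0.3897539 ,  0.85672399, -0.30833809])}
top {'K': array([[525.65836817,   0.        , 320.65370259],
       [  0.        , 525.65836817, 240.73562887],
       [  0.        ,   0.        ,   1.        ]]), 'origin': array([ 347.25024509,  159.59205147, 1367.23922406]), 'rotation': array([ 0.04969924, -0.70309163,  0.70744847, -0.05204613])}
{'time_s': 0.1, 'joints': array([-1.56139735e+00,  3.13373883e-01,  1.49834250e+00, -5.27683681e-05,
        1.33099758e+00, -2.23415474e-01]), 'dq': array([ 0.00070544, -0.00401892, -0.00305619,  0.00057484, -0.00092774,
        0.00217075]), 'tau': array([ 3.03277753e-03, -4.12895107e+01, -2.60142106e+01, -1.72152040e-04,
        3.00526481e-03, -1.74785805e-05]), 'eef_pos': array([ 121.09142746, -510.61234454,  230.80962602]), 'ee_rot': array([-5.60183600e-04,  9.93231440e-01,  1.16150727e-01,  3.44009958e-05]), 'force': array([0.01091449, 0.44582957, 0.44910107]), 'wrist_torque': array([-0.00044327, -0.02601397,  0.02509216]), 'grip_force': 0.0, 'grip_width': 1.0002011060558484}
```

View pics/scene0.png

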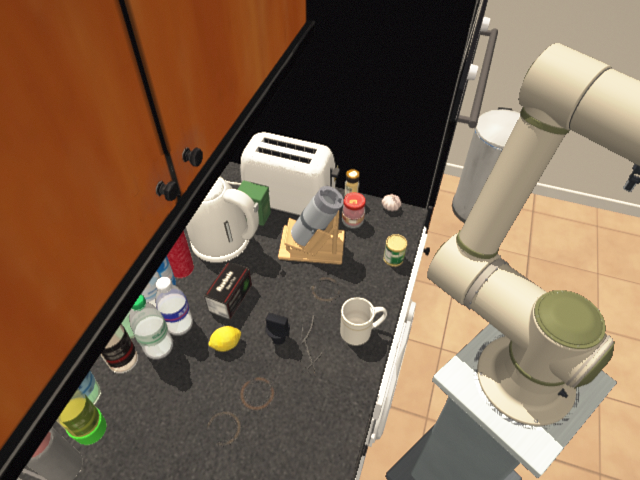

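View pics/top0.png

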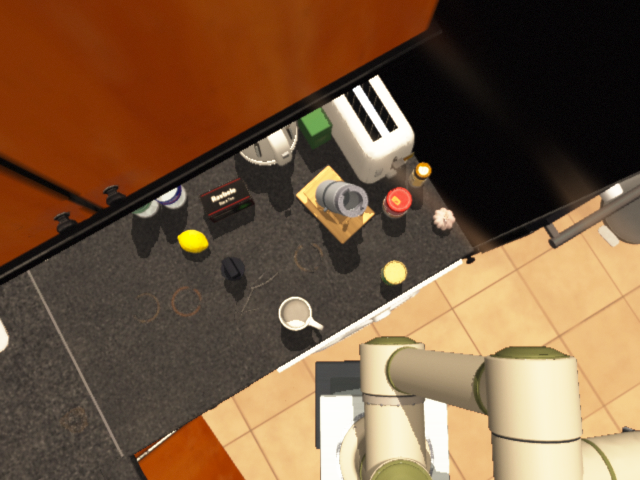

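The top view shows the stopper at about (233,268) with its wing running roughly up and down. The flask mouth is at about (352,200), and the mug, lemon and tin stand clear of the stopper.

```bash
cat > h.py <<'E'
import numpy as np,cv2
from scipy.spatial.transform import Rotation as R
from rig import ctrl
def rot(q): return R.from_quat(np.roll(q,-1)).as_matrix()
def cloud(d,c):
    K=c["K"];v,u=np.mgrid[:480,:640]
    P=np.stack([(u-K[0,2])/K[0,0]*d,(v-K[1,2])/K[1,1]*d,d],-1)
    return P@rot(c["rotation"]).T+c["origin"]
E
python3 - <<'E'
from h import *
for n,(su,sv),(fu,fv) in(("top",(233,268),(350,200)),("scene",(278,326),(325,200))):
    W=cloud(np.load(n+"0.npy"),ctrl.get_calibration(n)); im=cv2.imread(f"pics/{n}0.png")
    w=W[sv-25:sv+25,su-25:su+25].reshape(-1,3)
    print(n,"table z",np.median(w[:,2][w[:,2]<15]))
    t=w[(w[:,2]>88)&(w[:,2]<110)]; print("wing n",len(t),t.mean(0),t.min(0),t.max(0))
    r=cv2.minAreaRect(t[:,:2].astype(np.float32)); print(r)
    x0,y0=fu-32,fv-32
    cv2.imwrite(f"pics/{n}f.png",cv2.resize(im[y0:y0+64,x0:x0+64],None,fx=9,fy=9,interpolation=cv2.INTER_CUBIC))
    np.set_printoptions(linewidth=250,precision=0,suppress=True)
    print(W[fv-24:fv+24:3,fu-24:fu+30:3,2])
E
```

```text
top table z -1.378575943006581
wing n 190 [468.62290984 375.54445656  97.30597129] [444.26449453 354.74750085  88.23875578] [493.7826782  396.36473962 105.67795402]
((468.9103698730469, 376.2303466796875), (49.938880920410156, 22.347036361694336), 33.090335845947266)
[[ 61.  57.  47.  53.  15.  -1.   1.  -5.  -3.  -2.   2.  43.  65.  70.  82.  83.  93.  72.]
 [ 52.  50.  46.  50.  44.  15.   1.  -2.  -4.  -0.   2.  16.  42.  48.  58.  64.  49.  37.]
 [ 94. 107. 129. 137. 142. 152. 153.  -3.  -1.  -1.  -1.   3.  13.  26.  29.  28.   1.  -6.]
 [118. 138. 150. 162. 178. 192. 191. 203. 215. 218.  -6.  -2.   1.   2.  -6.  -2.  -2.  -6.]
 [132. 149. 161. 181. 197. 205. 225. 220. 214. 211. 213. 209.  -3.  -3.  -1.   2.   4.  -1.]
 [134. 157. 178. 190. 202. 219. 201. 118. 139. 163. 189. 208. 202.  -2.   1.  -2.   2.  -3.]
 [138. 164. 183. 193. 208. 221. 122. 116. 125. 149. 168. 193. 205. 198.   1.   1.   0.   2.]
 [143. 160. 183. 196. 216. 206. 114. 118. 119. 138. 159. 185. 197. 198.  -1.   5.  -4.   2.]
 [138. 163. 182. 201. 210. 215. 117. 118. 126. 140. 152. 180. 193. 195.  -5.  -1.  -2.  
[... 1929 characters left out ...]
6.  183.   77.   90.   91.   91.]
 [  56.   61.  166.  179.  190.  196.  199.  206.  204.  205.  204.  200.  199.  195.   60.   82.   90.   91.]
 [  45.  142.  160.  172.  184.  187.  192.  194.  196.  197.  195.  194.  190.   -1.   58.   67.   76.   82.]
 [  34.  145.  161.  167.  172.  179.  184.  185.  184.  181.  184.  180.  123.    0.   48.   60.   67.   67.]
 [ 133.  142.  154.  162.  166.  171.  169.  174.  175.  175.  169.  164.  112.    1.   37.   49.   55.   55.]
 [ 128.  136.  142.  149.  153.  159.  161.  165.  165.  160.  156.  135.   92.   -1.   25.   39.   45.   46.]
 [ 129.  139.  141.  144.  148.  149.  151.  151.  149.  143.  128.  131.   89.    1.   14.   23.   33.   31.]]
```

View pics/topf.png

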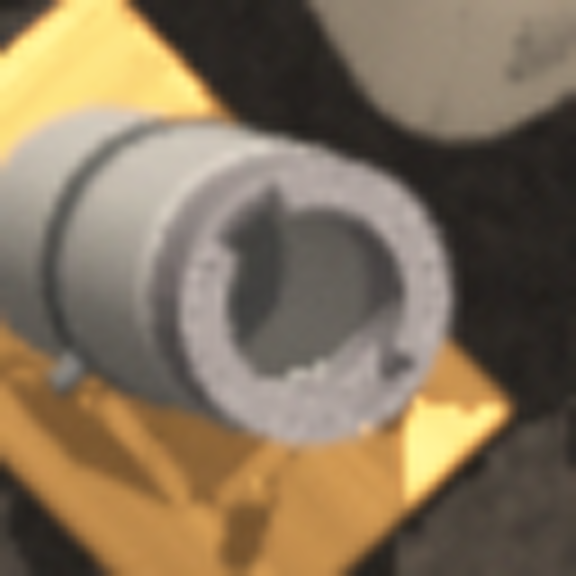

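```bash
cat > fit.py <<'E'
from h import *
from scipy.optimize import least_squares
def frame(psi):  # lean direction azimuth psi
    z=np.array([np.sin(.44)*np.cos(psi),np.sin(.44)*np.sin(psi),np.cos(.44)])
    y=np.cross(z,[np.cos(psi),np.sin(psi),0]);y/=np.linalg.norm(y)
    x=np.cross(y,z)
    if x[2]<0: x,y=-x,-y
    return np.stack([x,y,z],1)
def sd(p,P):
    Q=(P-p[:3])@frame(p[3]); r=np.hypot(Q[:,0],Q[:,1])
    a=abs(r-30)-6; b=Q[:,2]; 
    return np.where((a>0)&(b>0),np.hypot(a,b),np.maximum(a,b)),Q
def fit(P,p0):
    p=np.array(p0,float)
    for k in range(6):
        _,Q=sd(p,P); m=(Q[:,2]>-22)&(Q[:,2]<10)&(np.hypot(Q[:,0],Q[:,1])<42)
        p=least_squares(lambda p:sd(p,P[m])[0],p,loss="soft_l1",f_scale=2).x
    d=sd(p,P[m])[0]
    return p,m.sum(),np.median(abs(d))
if __name__=="__main__":
    np.set_printoptions(precision=4,suppress=True)
    A=[]
    for n in("top","scene"):
        c=ctrl.get_calibration(n); W=cloud(np.load(n+"0.npy"),c)
        if n=="top":
            D=np.load("top0.npy");p0=[*W[190:212,364:366].reshape(-1,3).mean(0)+[0,30,10],-2.3];print(p0)
        P=W.reshape(-1,3);P=P[(np.linalg.norm(P-p0[:3],axis=1)<90)];A.append(P)
        for a in(-1.9,-2.7): print(n,fit(P,p0[:3]+[a]))
    p,_,_=fit(np.vstack(A),p0);print("both",p,fit(np.vstack(A),p0)[1:]);np.save("mouth.npy",p)
    F=frame(p[3]); V=[]
    for n in("top","scene"):   # unroll rim plane: picture right = +x mouth, up = +y
        c=ctrl.get_calibration(n);g=(np.arange(400)-200)/4.
        X,Y=np.meshgrid(g,-g);Pw=p[:3]+X[...,None]*F[:,0]+Y[...,None]*F[:,1]
        q=(Pw-c["origin"])@rot(c["rotation"]);q=q/q[...,2:]@c["K"].T
        V.append(cv2.remap(cv2.imread(f"pics/{n}0.png"),q[...,0].astype(np.float32),q[...,1].astype(np.float32),cv2.INTER_CUBIC))
    for v in V:
        for r in(24,36): cv2.circle(v,(200,200),r*4,(0,0,255),1)
    cv2.imwrite("pics/rim.png",np.hstack(V))
E
python3 fit.py
```

```text
[np.float64(615.644179277587), np.float64(82.0434700376401), np.float64(176.3586436063217), -2.3]
top (array([606.6328,  82.4425, 204.8384,  -2.3821]), np.int64(573), np.float64(1.0452748202414242))
top (array([563.5194,  55.4295, 310.5543,  -2.5542]), np.int64(0), np.float64(nan))
scene (array([607.8643,  82.7369, 206.5155,  -2.3811]), np.int64(511), np.float64(1.139635958590506))
scene (array([608.4653,  92.7607, 210.4538,  -2.337 ]), np.int64(468), np.float64(1.9455286446022417))
both [607.2522  82.4697 205.5876  -2.3776] (np.int64(1084), np.float64(1.1545645455972418))
  return _methods._mean(a, axis=axis, dtype=dtype,
  ret = ret.dtype.type(ret / rcount)
```

View pics/rim.png

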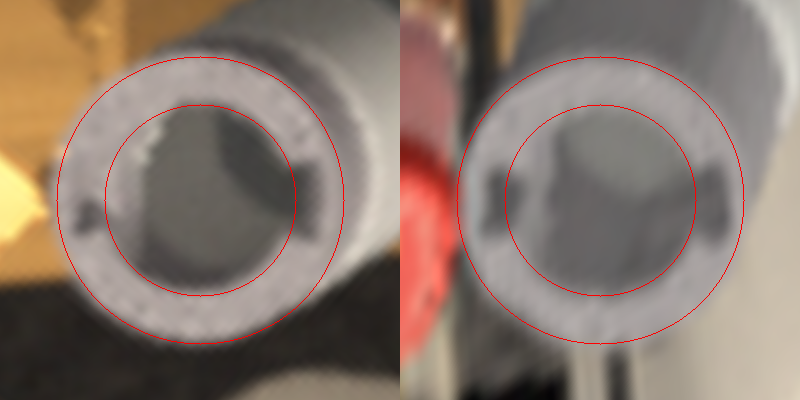

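The unrolled rim views fit well: mouth at (607, 82.5, 205.5) mm and lean azimuth -2.378. The notches are at about angle 0 on the mouth's x axis, at (300,200) and (90,210) in the left panel. Since the tool always points down, the stopper has to swing in the pads, about the finger line. Now the approach.

```bash
cat >> h.py <<'E'
def to(x,y,z,yaw):
    s=ctrl.sense();M=rot(s["ee_rot"]);d=(np.array([x,y,z])-s["eef_pos"])@M/200
    cy=np.arctan2(M[1,0],M[0,0]);sp=-((yaw-cy+np.pi)%(2*np.pi)-np.pi)/np.pi
    print("rows",d.round(3),"spin",round(sp,4),"yaw",round(cy,4),"t",s["time_s"],"j6",s["joints"][5].round(2))
E
for i in 1 2 ; do python3 -m pendant '[[[0.17,-0.24,0,0,1],[0.34,-0.49,0,0,1],[0.51,-0.73,0,0,1],[0.68,-0.98,0,0,1],[0.68,-0.98,0,0,1]]]' 20; done
python3 -m pendant '[[[0.17,-0.24,0,0,1],[0.34,-0.49,0,0,1],[0.51,-0.73,0,0,1],[0.68,-0.98,0,0,1],[0.68,-0.98,0,0,1]]]' 20
python3 -m pendant '[[[0.17,-0.24,0,0,1],[0.34,-0.49,0,0,1],[0.51,-0.73,0,0,1],[0.6,-0.9,0,-0.05,1],[0.6,-0.9,0,-0.1,1],[0.6,-0.9,0,-0.1,1]]]' 20
python3 -c "
from h import *
to(469,376.5,66.5,.555)"
```

```text
time_s: 0.6
eef_pos: [208.6, -286.2, 231.0]
ee_rot: [-0.0, 0.993, 0.116, 0.0]
force: [0.7, -0.3, 1.1]
grip_width: 0.998
grip_force: 0.0
time_s: 1.1
eef_pos: [295.4, -64.3, 231.4]
ee_rot: [0.0, 0.993, 0.116, 0.0]
force: [0.8, -0.6, -0.6]
grip_width: 1.001
grip_force: 0.0
time_s: 1.6
eef_pos: [382.6, 158.2, 231.1]
ee_rot: [-0.0, 0.993, 0.117, -0.0]
force: [0.5, -1.6, -0.2]
grip_width: 0.998
grip_force: 0.0
time_s: 2.2
eef_pos: [457.5, 359.9, 230.0]
ee_rot: [0.0, 0.962, 0.272, -0.001]
force: [0.3, -0.0, 0.7]
grip_width: 0.998
grip_force: 0.0
rows [ 0.094 -0.04   0.818] spin -0.0011 yaw 0.5517 t 2.2 j6 1.48
```

```bash
python3 -m pendant '[[[0.09,-0.04,0,0,1],[0.09,-0.04,0.25,0,1],[0.09,-0.04,0.45,0,1],[0.09,-0.04,0.6,0,1],[0.09,-0.04,0.7,0,1],[0.09,-0.04,0.76,0,1],[0.09,-0.04,0.81,0,1],[0.09,-0.04,0.815,0,1]]]' 20
python3 -m pendant '[[[0,0,0,0,0],[0,0,0,0,0],[0,0,0,0,0],[0,0,0,0,0],[0,0,0,0,0],[0,0,0,0,0],[0,0,0,0,0],[0,0,0,0,0]]]' 30
python3 -c "
from h import *
to(469,376.5,66.5,.555)
p,d=ctrl.capture('wrist');cv2.imwrite('pics/w1.png',p)"
```

```text
time_s: 3.0
eef_pos: [468.7, 373.9, 67.9]
ee_rot: [0.0, 0.963, 0.269, -0.0]
force: [1.0, -0.6, -0.1]
grip_width: 1.002
grip_force: 0.0
time_s: 3.8
eef_pos: [469.1, 374.5, 68.7]
ee_rot: [-0.0, 0.963, 0.27, 0.0]
force: [-0.5, -0.6, 4.7]
grip_width: 0.253
grip_force: 35.2
rows [ 0.005 -0.009  0.011] spin -0.0026 yaw 0.547 t 3.8 j6 1.5
```

View pics/w1.png

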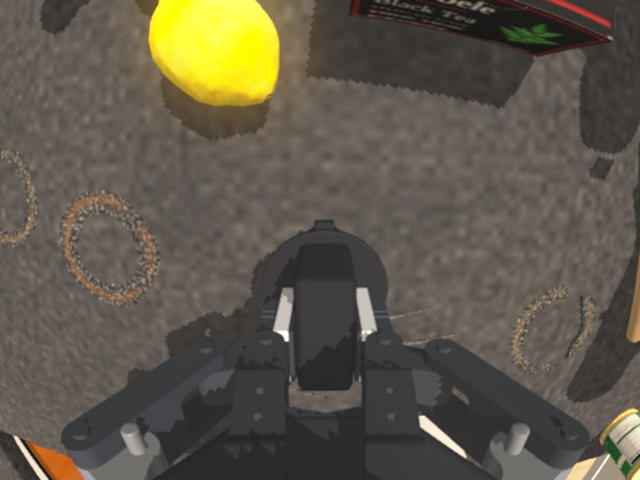

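Grip is sound: the wing is between the pads at (325,320), and a lug lines up at (323,222). Lift, and get the notch angle from depth and brightness.

```bash
python3 -m pendant '[[[0,0,-0.2,0,0],[0,0,-0.4,0,0],[0,0,-0.6,0,0],[0,0,-0.8,0,0],[0,0,-1,0,0],[0,0,-1,0,0]]]' 30
python3 -m pendant '[[[0,0,-0.1,0,0],[0,0,-0.25,0,0],[0,0,-0.35,0,0],[0,0,-0.35,0,0]]]' 30
python3 - <<'E'
from h import *
from fit import *
p=np.load("mouth.npy")
for n in("top","scene"):
    W=cloud(np.load(n+"0.npy"),ctrl.get_calibration(n)).reshape(-1,3);_,Q=sd(p,W);r=np.hypot(Q[:,0],Q[:,1]);a=np.arctan2(Q[:,1],Q[:,0])
    m=(r>23)&(r<31)&(Q[:,2]<-4)&(Q[:,2]>-25)
    b=a[m]; R_=b[abs(b)<1];L=(b[abs(b)>2.1])%(2*np.pi)-np.pi
    for k in(R_,L): print(n,len(k),k.mean() if len(k) else 0,np.percentile(k,[5,95]) if len(k) else 0)
    b2=cv2.imread("pics/rim.png",0)[:,400*(n=="scene"):][:,:400]; th=np.linspace(-.9,.9,37)
    for s in(1,-1):
        br=[np.mean([b2[int(round(200-4*r*s*np.sin(t))),int(round(200+4*r*s*np.cos(t)))] for r in(25.5,26,26.5,27,27.5)]) for t in th]
        print(n,s,np.round(br).astype(int))
to(607,82.5,304,.70)
E
```

```text
time_s: 4.45
eef_pos: [470.1, 375.2, 273.6]
ee_rot: [-0.001, 0.963, 0.27, 0.005]
force: [1.1, 0.8, -0.8]
grip_width: 0.251
grip_force: 34.6
time_s: 4.85
eef_pos: [469.3, 374.7, 339.7]
ee_rot: [-0.0, 0.963, 0.27, 0.002]
force: [0.1, 0.1, -1.9]
grip_width: 0.249
grip_force: 34.6
top 22 -0.0744672922530479 [-0.64086062  0.62783894]
top 63 0.25545453406491686 [-0.48589647  0.94819892]
top 1 [172 170 170 171 170 168 167 166 166 158 144 118  99  91  91  90  85  85
  85  87  82  80  79  79  88 114 142 159 160 159 160 163 166 171 172 171
 169]
top -1 [166 167 170 172 169 166 166 165 163 161 159 161 164 163 158 157 161 151
 130 108 102 100 101 115 141 161 161 160 159 158 160 161 163 164 164 163
 164]
scene 9 -0.554551216477742 [-0.92447183 -0.17724201]
scene 40 0.546413871176124 [0.18591647 0.96503181]
scene 1 [150 155 157 157 153 152 155 156 155 149 139 127 114 104 100  99  99 100
 100  96  93  93  94 104 123 142 154 155 156 158 159 159 158 158 158 157
 157]
scene -1 [161 163 163 162 161 161 163 164 163 160 151 138 121 104  91  88  89  92
  92  93  91  90  95 104 115 133 149 163 166 161 161 161 161 159 156 155
 154]
rows [-0.173  1.606  0.178] spin -0.0487 yaw 0.547 t 4.85 j6 1.5
```

Dark intervals about [-0.35, 0.33] rad on both sides put the notch line at φ≈0. I'll come in slightly clockwise of that.

```bash
python3 -m pendant '[[[-0.02,0.2,0,0,0],[-0.04,0.4,0,0,0],[-0.06,0.6,0,0,0],[-0.08,0.8,0,0,0],[-0.08,0.8,0,0,0]]]' 30
python3 -m pendant '[[[-0.02,0.2,0,0,0],[-0.05,0.4,0,-0.02,0],[-0.07,0.6,0,-0.04,0],[-0.09,0.75,0.05,-0.049,0],[-0.09,0.8,0.15,-0.049,0],[-0.09,0.8,0.17,-0.049,0],[-0.09,0.8,0.17,-0.049,0]]]' 30
python3 - <<'E'
from h import *
to(607.3,82.5,304,.70)
for n in("scene","top"):
    p,d=ctrl.capture(n);np.save(n+"1.npy",d); cv2.imwrite(f"pics/{n}1.png",p)
a=cv2.imread("pics/scene1.png")[120:270,240:400]
cv2.imwrite("pics/s1c.png",cv2.resize(a,None,fx=4,fy=4))
E
```

```text
time_s: 5.35
eef_pos: [539.9, 225.5, 335.4]
ee_rot: [0.0, 0.964, 0.268, -0.002]
force: [0.2, 0.5, -0.7]
grip_width: 0.247
grip_force: 34.4
time_s: 6.05
eef_pos: [605.7, 84.3, 302.7]
ee_rot: [-0.001, 0.939, 0.344, -0.001]
force: [0.2, -0.8, 0.5]
grip_width: 0.249
grip_force: 34.4
rows [ 0.     0.012 -0.006] spin 0.0004 yaw 0.7013 t 6.05 j6 0.82
```

View pics/s1c.png

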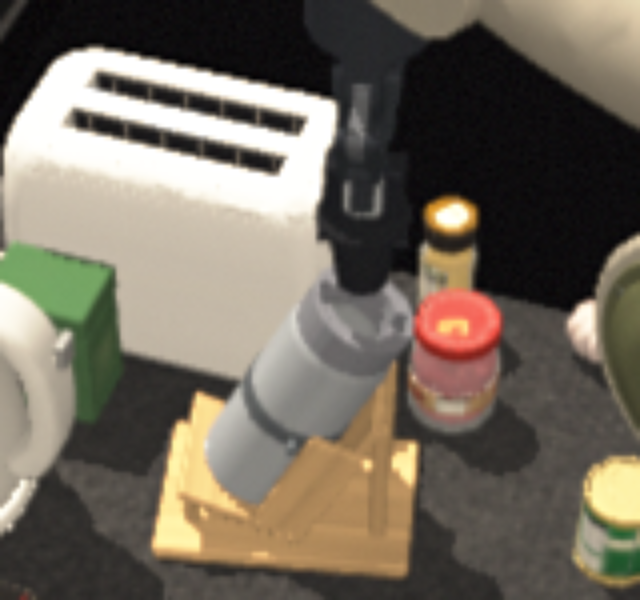

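The stopper hangs vertically over the mouth (crop 360,265). Lower the plug tip into the bore.

```bash
python3 -m pendant '[[[-0.005,0.012,0,0,0],[-0.005,0.012,0.04,0,0],[-0.005,0.012,0.08,0,0],[-0.005,0.012,0.12,0,0],[-0.005,0.012,0.15,0,0],[-0.005,0.012,0.17,0,0],[-0.005,0.012,0.19,0,0],[-0.005,0.012,0.2,0,0],[-0.005,0.012,0.21,0,0]]]' 20
```

```text
time_s: 7.05
eef_pos: [607.1, 80.9, 262.3]
ee_rot: [0.0, 0.939, 0.343, 0.0]
force: [1.0, 0.2, -1.4]
grip_width: 0.251
grip_force: 34.5
```

```bash
python3 -m pendant '[[[-0.02,0,0.01,0,0],[-0.035,0,0.02,0,0],[-0.05,0,0.03,0,0],[-0.065,0,0.04,0,0],[-0.08,0,0.05,0,0],[-0.08,0,0.05,0,0]]]' 20
python3 -m pendant '[[[-0.015,0,0.01,0,0],[-0.03,0,0.015,0,0],[-0.045,0,0.025,0,0],[-0.06,0,0.03,0,0],[-0.07,0,0.035,0,0],[-0.07,0,0.035,0,0]]]' 20
python3 - <<'E'
from h import *
for n in("scene","top"):
    p,d=ctrl.capture(n);np.save(n+"2.npy",d); cv2.imwrite(f"pics/{n}2.png",p)
a=cv2.imread("pics/scene2.png")[130:250,270:400];b=cv2.imread("pics/top2.png")[140:260,280:410]
cv2.imwrite("pics/s2c.png",np.hstack([cv2.resize(x,(400,369),interpolation=2) for x in(a,b)]))
E
```

```text
time_s: 7.65
eef_pos: [594.9, 71.5, 253.2]
ee_rot: [-0.001, 0.939, 0.344, 0.002]
force: [1.1, 5.5, 1.8]
grip_width: 0.248
grip_force: 35.5
time_s: 8.25
eef_pos: [584.5, 62.1, 246.7]
ee_rot: [0.0, 0.939, 0.343, 0.002]
force: [2.2, 5.4, 4.7]
grip_width: 0.251
grip_force: 37.6
```

View pics/s2c.png

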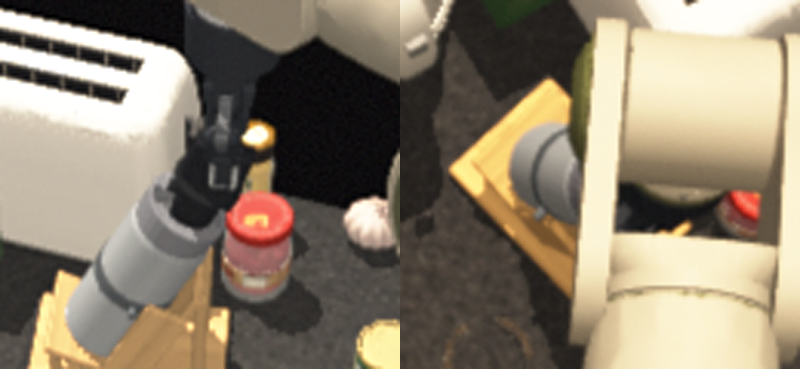

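It now leans with the neck and its plug is in the bore (left crop 200,180), at about 6 N. Go down along the neck axis.

```bash
python3 -m pendant '[[[0.008,0,0.01,0,0],[0.014,0,0.02,0,0],[0.02,0,0.03,0,0],[0.024,0,0.04,0,0],[0.024,0,0.04,0,0]]]' 20
python3 -m pendant '[[[0.003,0,0.005,0,0],[0.005,0,0.01,0,0],[0.008,0,0.015,0,0],[0.008,0,0.015,0,0]]]' 20
```

```text
time_s: 8.85
eef_pos: [588.1, 65.1, 236.9]
ee_rot: [-0.0, 0.939, 0.343, 0.0]
force: [3.7, 5.4, 2.7]
grip_width: 0.254
grip_force: 37.6
time_s: 9.25
eef_pos: [589.2, 66.1, 234.1]
ee_rot: [-0.0, 0.939, 0.343, 0.0]
force: [2.8, 4.7, 3.7]
grip_width: 0.25
grip_force: 37.8
```

```bash
cat >> h.py <<'E'
def piv():
    s=ctrl.sense();p=np.load("mouth.npy");d=s["eef_pos"]+[0,0,19]-p[:3]
    l=np.array([np.cos(p[3]),np.sin(p[3])]);u=d[:2]@l;v=d[0]*-l[1]+d[1]*l[0]
    M=rot(s["ee_rot"]);f=s["force"]
    print("along",round(u*.426+d[2]*.905,1),"perp",round(u*.905-d[2]*.426,1),"lat",round(v,1),"phi",round(np.arctan2(M[1,0],M[0,0])-p[3]-np.pi,3),"F ax",round(f[:2]@l*.426+f[2]*.905,1),"F",f.round(1),"T",s["wrist_torque"].round(2),"t",s["time_s"])
E
python3 -m pendant '[[[0.005,0,0.01,0,0],[0.01,0,0.018,0,0],[0.014,0,0.027,0,0],[0.014,0,0.027,0,0]]]' 20
python3 -c "
from h import *;piv()"
```

```text
time_s: 9.65
eef_pos: [591.3, 67.9, 228.5]
ee_rot: [-0.0, 0.939, 0.343, 0.0]
force: [2.5, 5.6, 2.7]
grip_width: 0.256
grip_force: 37.6
along 47.1 perp 1.7 lat -0.5 phi -0.063 F ax 0.0 F [2.5 5.6 2.7] T [ 1.13 -0.66 -0.01] t 9.65
```

```bash
python3 -m pendant '[[[0.004,0,0.008,0,0],[0.007,0,0.014,0,0],[0.01,0,0.018,0,0],[0.012,0,0.022,0,0],[0.012,0,0.022,0,0]]]' 20
python3 - <<'E'
from h import *;piv()
p,d=ctrl.capture("wrist");cv2.imwrite("pics/w3.png",p)
p,d=ctrl.capture("scene");cv2.imwrite("pics/s3.png",p)
b=p[130:250,280:400]
w=cv2.imread("pics/w3.png")
cv2.imwrite("pics/c3.png",np.hstack([cv2.resize(b,(400,400),interpolation=2),cv2.resize(w[180:420,200:440],(400,400))]))
E
```

```text
time_s: 10.15
eef_pos: [592.6, 68.7, 225.8]
ee_rot: [0.0, 0.939, 0.343, -0.0]
force: [-6.3, 0.7, 15.2]
grip_width: 0.251
grip_force: 39.1
along 44.0 perp 1.5 lat -0.2 phi -0.063 F ax 15.5 F [-6.3  0.7 15.2] T [0.59 0.72 0.11] t 10.15
```

View pics/c3.png

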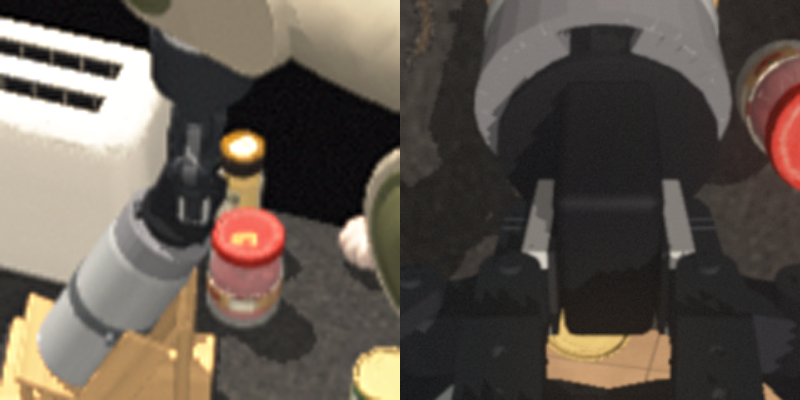

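Axial contact of 15 N at the depth of the notch floor: the lugs have dropped. The right crop shows the flange (610,150) well inside the collar, with the notch at (600,35). Now turn clockwise (spin +) in stages, easing the press first.

```bash
python3 -m pendant '[[[0,0,-0.003,0,0],[0,0,-0.003,0.02,0],[0,0,-0.003,0.04,0],[0,0,-0.003,0.06,0],[0,0,-0.003,0.08,0],[0,0,-0.003,0.1,0],[0,0,-0.003,0.1,0]]]' 20
python3 -c "
from h import *;piv()"
```

```text
time_s: 10.95
eef_pos: [591.6, 71.9, 225.1]
ee_rot: [-0.003, 0.981, 0.193, -0.001]
force: [-7.4, 14.1, 9.3]
grip_width: 0.251
grip_force: 50.6
along 42.8 perp 0.4 lat -3.2 phi -0.376 F ax 6.5 F [-7.4 14.1  9.3] T [3.22 1.07 0.68] t 10.95
```

```bash
python3 -m pendant '[[[0,0,0,0.02,0],[0,0,0.003,0.04,0],[0,0,0.005,0.06,0],[0,0,0.005,0.08,0],[0,0,0.005,0.08,0]]]' 20
python3 -c "
from h import *;piv()"
```

```text
time_s: 11.45
eef_pos: [590.9, 76.0, 223.7]
ee_rot: [-0.007, 0.998, 0.069, -0.002]
force: [-7.9, 32.2, 9.8]
grip_width: 0.254
grip_force: 71.3
along 40.6 perp -1.1 lat -6.7 phi -0.625 F ax 1.9 F [-7.9 32.2  9.8] T [6.72 1.4  1.02] t 11.45
```

Side force is up to 32 N because the pads no longer sit flat. Release, let it settle and look.

```bash
python3 -m pendant '[[[0,0,0,0,0.3],[0,0,0,0,0.5],[0,0,0,0,0.8],[0,0,0,0,1],[0,0,0,0,1],[0,0,0,0,1],[0,0,-0.15,0,1],[0,0,-0.25,0,1],[0,0,-0.25,0,1]]]' 20
python3 - <<'E'
from h import *;piv()
c=ctrl.get_calibration("wrist");print(c)
p,d=ctrl.capture("wrist");cv2.imwrite("pics/w4.png",p);np.save("w4.npy",d)
q,d2=ctrl.capture("scene");cv2.imwrite("pics/s4.png",q);np.save("s4.npy",d2)
cv2.imwrite("pics/c4.png",np.hstack([cv2.resize(q[130:250,280:400],(350,350),interpolation=2),cv2.resize(p[80:430,160:510],(350,350))]))
E
```

```text
time_s: 12.35
eef_pos: [593.9, 68.9, 276.9]
ee_rot: [0.0, 0.998, 0.068, 0.003]
force: [0.2, 0.3, 0.1]
grip_width: 0.998
grip_force: 0.0
along 89.8 perp -21.2 lat 0.5 phi -0.629 F ax -0.0 F [0.2 0.3 0.1] T [0.01 0.03 0.04] t 12.35
{'K': array([[371.64829954,   0.        , 324.6468893 ],
       [  0.        , 371.64829954, 235.30535417],
       [  0.        ,   0.        ,   1.        ]]), 'origin': array([670.64032195,  79.08054376, 421.72988696]), 'rotation': array([ 0.11438054,  0.7441976 , -0.65054168, -0.09941102])}
```

View pics/c4.png

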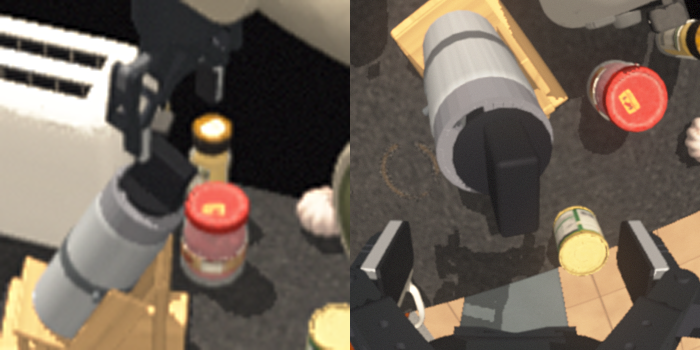

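```bash
cat >> h.py <<'E'
def wcloud(d,c):
    K=c["K"];v,u=np.mgrid[:480,:640];a=(u-K[0,2])/K[0,0];b=(v-K[1,2])/K[1,1];r=np.hypot(a,b)+1e-9
    k=np.tan(np.minimum(r,1.4))/r
    return np.stack([a*k*d,b*k*d,d],-1)@rot(c["rotation"]).T+c["origin"]
def stop(W):
    import fit
    p=np.load("mouth.npy");Q=((W.reshape(-1,3)-p[:3])@fit.frame(p[3]));r=np.hypot(Q[:,0],Q[:,1])
    rim=Q[(r>32)&(r<35)&(abs(Q[:,2])<5)];Q=Q[(r<33)&(Q[:,2]>-3)&(Q[:,2]<70)]
    fl=Q[(np.hypot(Q[:,0],Q[:,1])>22)&(Q[:,2]<18)]
    top=np.percentile(Q[:,2],97);t=Q[Q[:,2]>top-5]
    (cx,cy),(w,h),a=cv2.minAreaRect(t[:,:2].astype(np.float32))
    if w<h:a+=90
    print("rim h",np.median(rim[:,2]),"flange h",np.median(fl[:,2]),len(fl),"top h",np.median(t[:,2]),len(t),"c",round(cx,1),round(cy,1),"size",w,h,"phi",np.deg2rad((a+90)%180-90))
E
python3 - <<'E'
from h import *
c=ctrl.get_calibration("wrist")
stop(wcloud(np.load("w4.npy"),c)); stop(cloud(np.load("s4.npy"),ctrl.get_calibration("scene")))
E
```

```text
rim h -1.4433335759789723 flange h 6.311379188114777 4079 top h 49.76039290618909 3219 c 1.1 -2.2 size 22.44599723815918 49.763790130615234 phi -0.5578789185707715
rim h -0.5151533658215439 flange h 5.782568662202382 156 top h 51.29182736031677 110 c 3.3 -1.6 size 25.052696228027344 49.16791915893555 phi -0.6541692362081125
```

It has sunk about 2 mm and turned to φ≈-0.6. Regrasp a little higher, then turn on in small steps.

```bash
cat >> h.py <<'E'
def goal(along,perp,lat,phi):
    p=np.load("mouth.npy");l=np.array([np.cos(p[3]),np.sin(p[3])]);n=np.array([-l[1],l[0]])
    u=along*.426+perp*.905;w=along*.905-perp*.426
    xy=p[:2]+l*u+n*lat;to(xy[0],xy[1],p[2]+w-19,p[3]+np.pi+phi)
E
python3 -c "
from h import *;goal(43,0,1,-.62)"
```

```text
rows [0.009 0.001 0.24 ] spin -0.0028 yaw 0.1352 t 12.45 j6 1.36
```

```bash
python3 -m pendant '[[[0.009,0,0.1,0,1],[0.009,0,0.2,0,1],[0.009,0,0.24,0,1],[0.009,0,0.24,0,0.6],[0.009,0,0.24,0,0.4],[0.009,0,0.24,0,0.2],[0.009,0,0.24,0,0],[0.009,0,0.24,0,0],[0.009,0,0.24,0,0]]]' 20
python3 -c "
from h import *;piv()"
```

```text
time_s: 13.35
eef_pos: [595.0, 69.8, 226.9]
ee_rot: [-0.0, 0.998, 0.068, 0.001]
force: [-1.3, 2.9, 5.1]
grip_width: 0.302
grip_force: 19.1
along 44.0 perp -1.2 lat 0.7 phi -0.628 F ax 4.2 F [-1.3  2.9  5.1] T [0.74 0.11 0.06] t 13.35
```

```bash
python3 -m pendant '[[[0.002,0,0.005,0.02,0],[0.002,0,0.005,0.04,0],[0.002,0,0.008,0.06,0],[0.002,0,0.008,0.06,0]]]' 20
python3 -c "
from h import *;piv()"
python3 -m pendant '[[[0.002,0,0.004,0.02,0],[0.002,0,0.006,0.04,0],[0.002,0,0.008,0.06,0],[0.002,0,0.008,0.06,0]]]' 20
python3 -c "
from h import *;piv()"
```

```text
time_s: 13.75
eef_pos: [595.0, 72.3, 225.8]
ee_rot: [-0.003, 1.0, -0.026, 0.001]
force: [-2.8, 13.5, 8.8]
grip_width: 0.304
grip_force: 28.9
along 42.3 perp -2.3 lat -1.2 phi -0.817 F ax 4.9 F [-2.8 13.5  8.8] T [2.79 0.52 0.4 ] t 13.75
time_s: 14.15
eef_pos: [594.5, 74.0, 224.9]
ee_rot: [-0.004, 0.993, -0.119, -0.001]
force: [-10.2, 19.1, 14.7]
grip_width: 0.305
grip_force: 47.7
along 41.1 perp -2.7 lat -2.7 phi -1.003 F ax 10.8 F [-10.2  19.1  14.7] T [4.62 1.59 0.85] t 14.15
```

```bash
python3 -m pendant '[[[0,0,0,0,0.4],[0,0,0,0,0.7],[0,0,0,0,1],[0,0,0,0,1],[0,0,0,0,1],[0,0,-0.15,0,1],[0,0,-0.25,0,1],[0,0,-0.25,0,1]]]' 20
python3 - <<'E'
from h import *;piv()
c=ctrl.get_calibration("wrist");p,d=ctrl.capture("wrist");cv2.imwrite("pics/w5.png",p)
stop(wcloud(d,c));p,d=ctrl.capture("scene");stop(cloud(d,ctrl.get_calibration("scene")))
goal(43,0,1,-1.0)
E
```

```text
time_s: 14.95
eef_pos: [596.5, 69.2, 275.6]
ee_rot: [-0.0, 0.993, -0.121, 0.003]
force: [0.2, 0.3, 0.5]
grip_width: 1.002
grip_force: 0.0
along 87.8 perp -22.6 lat 2.2 phi -1.006 F ax 0.3 F [0.2 0.3 0.5] T [-0.01  0.01  0.  ] t 14.95
rim h 1.6635300018153987 flange h 6.700508597933149 3188 top h 48.946703603947356 3166 c -1.5 -2.9 size 21.794641494750977 50.9669189453125 phi -0.9365089197047706
rim h -0.28740787668969847 flange h 4.036426499723786 157 top h 47.31080160443544 114 c -0.6 -1.7 size 25.295469284057617 49.48868942260742 phi -1.0010431052927615
rows [-0.003  0.002  0.234] spin -0.0018 yaw -0.2418 t 15.05 j6 1.73
```

Depth now reads about 6 mm below the notch floor, which matches home. One more gentle clockwise nudge to confirm.

```bash
python3 -m pendant '[[[0,0,0.1,0,1],[0,0,0.2,0,1],[0,0,0.225,0,1],[0,0,0.225,0,0.6],[0,0,0.225,0,0.4],[0,0,0.225,0,0.2],[0,0,0.225,0,0],[0,0,0.225,0,0],[0,0,0.225,0,0]]]' 20
python3 -c "
from h import *;piv()"
python3 -m pendant '[[[0,0,0.005,0.015,0],[0,0,0.01,0.03,0],[0,0,0.01,0.04,0],[0,0,0.01,0.04,0]]]' 20
python3 -c "
from h import *;piv()"
python3 -m pendant '[[[0,0,0,0,0.4],[0,0,0,0,0.7],[0,0,0,0,1],[0,0,0,0,1],[0,0,0,0,1],[0,0,-0.15,0,1],[0,0,-0.3,0,1],[0,0,-0.5,0,1],[0,0,-0.5,0,1]]]' 20
python3 - <<'E'
from h import *;piv()
c=ctrl.get_calibration("wrist");p,d=ctrl.capture("wrist");cv2.imwrite("pics/w6.png",p)
stop(wcloud(d,c));q,d=ctrl.capture("scene");stop(cloud(d,ctrl.get_calibration("scene")))
cv2.imwrite("pics/c6.png",np.hstack([cv2.resize(q[130:250,280:400],(400,400),interpolation=2),cv2.resize(p[60:360,180:480],(400,400))]))
E
```

```text
time_s: 15.95
eef_pos: [595.8, 69.4, 228.7]
ee_rot: [-0.0, 0.993, -0.12, 0.001]
force: [-1.8, -0.5, 5.2]
grip_width: 0.322
grip_force: 18.7
along 45.5 perp -2.3 lat 1.5 phi -1.005 F ax 5.4 F [-1.8 -0.5  5.2] T [0.15 0.21 0.04] t 15.95
time_s: 16.35
eef_pos: [596.0, 70.0, 228.5]
ee_rot: [-0.001, 0.983, -0.183, 0.002]
force: [-4.1, 2.1, 16.0]
grip_width: 0.322
grip_force: 24.9
along 45.1 perp -2.7 lat 1.3 phi -1.131 F ax 15.1 F [-4.1  2.1 16. ] T [0.73 0.68 0.35] t 16.35
time_s: 17.25
eef_pos: [596.7, 69.3, 331.4]
ee_rot: [-0.0, 0.983, -0.183, 0.005]
force: [-0.9, -0.6, 0.1]
grip_width: 1.0
grip_force: 0.0
along 138.2 perp -46.5 lat 2.2 phi -1.131 F ax 0.6 F [-0.9 -0.6  0.1] T [0.04 0.04 0.04] t 17.25
rim h 1.6764984709391595 flange h 6.452272391411824 1938 top h 48.890259973477455 2147 c -1.8 -2.8 size 22.136096954345703 50.3114013671875 phi -1.0802995782818465
rim h -0.18095213476663186 flange h 3.9986280043477125 165 top h 47.35858498643554 119 c -0.1 -1.1 size 24.481292724609375 48.94819259643555 phi -1.0590518138407585
```

View pics/c6.png

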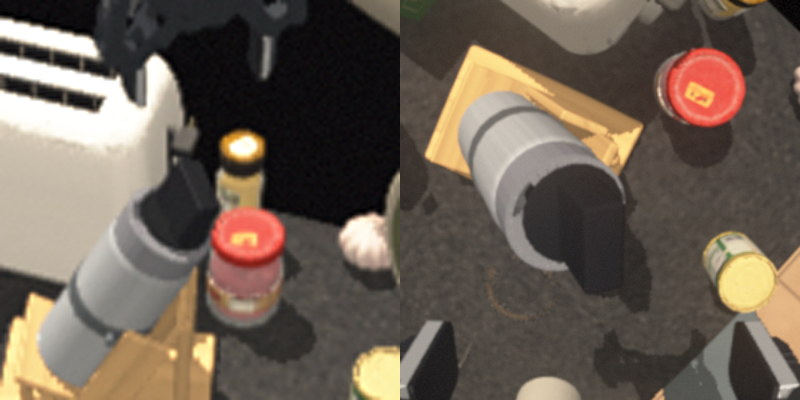

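The stopper sits flush in the collar (left crop 175,205; right crop 575,215). Its depth didn't change with the extra press and turn, so it is home. The fingers are clear and nothing else has moved.

```bash
python3 -c "
from rig import ctrl
print(ctrl.finish_job())"
```

```text
the job is handed in; nothing more can be done
None
```

I set the stopper straight into the notches (I could see them, so it needed no backward turn), screwed it clockwise until it stopped sinking (about 6 mm below the notch floor by depth camera), released it and handed the job in at about 17 s; no verdict came back.

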